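# Find the lens barrel that rattles

## Robot

A 6-joint arm with a two-finger parallel gripper is mounted at the origin on the work surface. World frame = base frame: x ahead of the robot, y to its left, z up, the work surface at z = 0. Lengths are in m, angles in rad, forces in N, time in s.
With the tool pointing down it reaches from about 0.35 to 0.875 m from the base axis. Payload 4.2 kg.
Tool frame: the origin (TCP) lies at the very end of the fingers, on their centre line; the grasp point (between the pads) lies 19 mm behind it; z points along the fingers, y is the direction in which the jaws open and shut (so a half turn about z gives the same grasp; the last joint's range is limited). The gripper opens to 85 mm and grips with 20 to 120 N. Pads are 22 mm wide; open, the fingers measure 114 mm over their backs; the gripper's body (76 mm by 85 mm) begins 54 mm behind the grasp point. The pads swing forward as they close: fully open they stand 13 mm farther back than shut.
Start: joints at [-1.035, 0.385, 0.008, 0, -1.194, -0.259], TCP at [0.171, -0.601, 0.2] pointing down, gripper open.
Joint ranges: [-3.14, 3.14], [-1.21, 2.06], [-1.07, 1.41], [-3.16, 2.05], [-2.99, -0.16], [-3.1, 3.1]. Speed limits (rad/s): [2.79, 2.79, 3.14, 3.14, 3.14, 3.14].

## Interface

Orientations are given as a unit quaternion [x, y, z, w].
In Python, from bench import status, camera, get_calibration, ticket gives the robot as it stands.
- The arm moves only by the tool apply_moves, never from a script. Its argument "moves" is a list that holds one entry, the list of rows, each a list of 7 numbers: the turn, a rotation vector about the world's x, y, z in rad, then the shift along the world's x, y, z in m, then the opening, from 0 (shut) to 1 (fully open). A call has 1 to 12 rows; each row is the pose to reach, as a shift and turn from the pose measured when the call began; what a row does not reach only later rows make up. A row lasts 1/8 s, in which the tool goes at most 62.5 mm and 10.7 degrees, less where a joint would pass 70% of its speed; a pose out of reach is approached as far as the arm can. A call with a gripper value outside its range is refused whole. The fingers move at their own pace and stop on an object; "grip_force" is the grip in N (left out, the last holds). Time passes only in rows, so rows that repeat a pose let the fingers close. It gives the time, the measured TCP pose, the force and the opening at its end, in the units of the state.
- status.get_obs(): the state, without advancing time (a new reading comes with each control period).
- camera(name): name is "scene" or "top"; returns the picture (400x640x3 uint8, blue, green, red); there is no depth.
- get_calibration(name): a dict with "fx", "fy", "cx", "cy" (pixels), "eye" and "attitude" of the camera in the world. Camera axes: x right, y down, z forward; pixel columns grow to the right and rows downward; lengths in m; the calibration is good to about 2 mm. A picture is of the moment at which its call begins. get_calibration takes no time and is no camera call.
- ticket.hand_in(): hands the job in, once; it reports no verdict.
The state is a dict: "time": time; "q": joint angles; "joint_vel": joint speeds; "tau": joint torques, N m; "position": TCP position; "eef_rot": TCP orientation; "wrist_force": force on the tool from outside, world axes, zero at the start; "ft_torque": the same for the moment, N m; "gripper_width": finger opening in m.
Only numpy, scipy, OpenCV 4.12 (cv2) and the standard library are available. Lean on these libraries where they do the work, as an engineer would, in place of code of your own. Each camera call takes 0.05 s, during which the arm holds its last target. There are 200 camera calls.

## Task

One of the three sealed lens barrels in the blue inspection tray has a loose lens group inside. Lift the barrels one at a time and tip them end-down by about 25 degrees, one way and then the other, to feel which one shifts (reject none that you have not tipped); lay that one flat inside the red reject bin, and leave the two sound ones lying flat in bays of the tray, lined up with the bays. Set the barrels down, do not drop them, and leave the other things on the bench where they are.

Things in the scene. Friction and masses are not known exactly. Their poses are not given: they have to be found in the camera images.
- tray: blue tray, fixed, 220 (x) x 310 mm (y), origin at the centre of its underside, z up; floor 6 mm above the origin. Three bays, centres at y = -100, 0, +100 mm, each with one barrel along the tray's x. Fences between bays and end rims (x = +-107 mm) reach 16 mm above the origin; fences stand only from 55 to 107 mm either side of the middle, which is open for fingers
- reject_bin: open red plastic reject bin, fixed to the bench and empty, outer 230 mm (x) x 150 mm (y) x 40 mm high, walls and floor 4 mm thick; origin at the centre of its underside, z up. A barrel fits lying along its x.
- bay_1 (a point): point 26 mm above the tray's underside at the middle of its first bay (y = -100 mm in the tray): at the start the centre of a barrel, within 5 mm and 0.03 rad. Three look-alike sealed barrels lie one in each bay, along x, each about 0.6 kg, 150 mm long: a black block at the middle, 64 mm long (x) x 36 wide (y) x 40 high, and silver tubes of 34 mm diameter (knurled rings 37) to both ends
- bay_2 (a point): the same for the middle bay (y = 0). Grip a barrel by its block, across the 36 mm. Any of the three may be the loose one; it cannot be seen. Inside it a 0.3 kg lens group slides along x, 38 mm each way of the middle, when tipped over about 0.1 rad, within 0.5 s at 0.5 rad. Where it lies at the start is arbitrary
- bay_3 (a point): the same for the third bay (y = +100 mm). The loose lens group stays where it slid to when its barrel is level again, so the moment felt about the barrel's y, held level, differs by about 0.22 N m after tipping one end down and then the other. In the two sound barrels nothing moves and the two readings agree
- objective: bystander: microscope objective standing on the bench, silver, 30 mm diameter, 47 mm high, origin at the centre of its underside
- dropper: bystander: amber dropper bottle, 36 mm diameter, 75 mm high, origin at the centre of its underside
- slide_box: bystander: wooden box for glass slides, 60 x 100 x 28 mm, origin at the centre of its underside
- screwdriver: bystander: small yellow screwdriver lying on the bench, 150 mm long along its x

How it is judged:
On the way:
1. the loose barrel has been lifted clear of the tray and tipped end-down, at least 0.35 rad from level, held in the gripper (height (world z) of loose_barrel_center above 0.06 m and contact force between loose_barrel and the fingers above 0.5 N and (angle between loose_barrel_center's own x axis and vertical below 1.22 rad or angle between loose_barrel_center's own x axis and vertical above 1.92 rad)), for 0.1 s.
At the end, for the whole second after the job is handed in: loose barrel flat (0.15 rad) on the bin floor, centre within 55 mm (x) and 65 mm (y) of the bin's; sound barrels flat (0.12 rad) on the tray floor between fences, centres within 45 mm in tray x and 140 mm in y, along the tray's x within 0.35 rad; all released and at rest (x of loose_barrel_center in the frame of reject_bin between -0.055 and 0.055 m and y of loose_barrel_center in the frame of reject_bin between -0.065 and 0.065 m and z of loose_barrel_center in the frame of reject_bin between 0.015 and 0.035 m and angle between loose_barrel_center's own z axis and vertical below 0.15 rad and x of sound_barrel_1_center in the frame of tray between -0.045 and 0.045 m and y of sound_barrel_1_center in the frame of tray between -0.14 and 0.14 m and z of sound_barrel_1_center in the frame of tray between 0.02 and 0.032 m and angle between each of sound_barrel_1_center, sound_barrel_2_center's own z axis and vertical below 0.12 rad and angle between the x axis of each of sound_barrel_1_center, sound_barrel_2_center and the x axis of tray, either way round below 0.35 rad and x of sound_barrel_2_center in the frame of tray between -0.045 and 0.045 m and y of sound_barrel_2_center in the frame of tray between -0.14 and 0.14 m and z of sound_barrel_2_center in the frame of tray between 0.02 and 0.032 m and linear speed of each of sound_barrel_1, loose_barrel, sound_barrel_2 below 0.02 m/s); the robot touches nothing.
It fails at once if a barrel is dropped (moves faster than 0.45 m/s out of the fingers, a fall of about 10 mm) ((contact force between sound_barrel_1 and the fingers below 0.01 N and linear speed of sound_barrel_1 above 0.45 m/s) or (contact force between loose_barrel and the fingers below 0.01 N and linear speed of loose_barrel above 0.45 m/s) or (contact force between sound_barrel_2 and the fingers below 0.01 N and linear speed of sound_barrel_2 above 0.45 m/s)).
It fails at once if a bystander (objective, dropper bottle, slide box, screwdriver) is moved by more than 30 mm (distance of any of objective, dropper, slide_box, screwdriver from where it was at the start of the episode above 0.03 m).
It also fails if it takes over 72 s, if anything falls off the work surface, if the arm or the gripper's body presses on something with over 40 N, if the wrist force passes 120 N, or if a joint passes its speed limit or range.

## Working session

There is one attempt and no reset: what is moved stays moved. The work goes in short steps, Python scripts to look and compute and a tool call to move; the robot and the scene stay as the last step left them, time stands still between calls to the robot, and variables do not carry over. Pictures are saved under pics/ and viewed, about 8 in all and at most 12, crops included, and the job is handed in when it is done.

Besides the shell and the picture viewer there is one more tool, called after ">>>" by a JSON object that holds its "fn" and its "kwargs", one argument or row to a line. apply_moves: Moves the arm, as the interface text tells. Its arguments: {"type":"object","properties":{"moves":{"type":"array"},"grip_force":{"type":"number"}},"required":["moves"]}

```bash
mkdir -p pics; python3 - <<'E'
from bench import status,camera,get_calibration
import cv2
for n in("top","scene"):
    cv2.imwrite(f"pics/{n}0.png",camera(n)); print(n,get_calibration(n))
print(status.get_obs())
E
```

```text
top {'fx': 391.43859242854944, 'fy': 391.43859242854944, 'cx': 315.9864085564022, 'cy': 201.5813981454103, 'eye': array([ 0.40628708, -0.01460464,  1.05728162]), 'attitude': array([-0.68495855,  0.72133008, -0.07243769,  0.07257739])}
scene {'fx': 497.6811909347058, 'fy': 497.6811909347058, 'cx': 319.58146892005027, 'cy': 193.9862991155407, 'eye': array([1.47713024, 0.50174976, 1.11681209]), 'attitude': array([ 0.46109917,  0.80378233, -0.32983278, -0.18036593])}
{'time': 0.1, 'q': array([-1.03539551e+00,  3.85468578e-01,  6.76963795e-03, -4.18873764e-04,
       -1.19402895e+00, -2.58590639e-01]), 'joint_vel': array([ 0.0013379 , -0.0002679 ,  0.0040208 ,  0.00226066, -0.00013373,
        0.00129193]), 'tau': array([-7.64859578e-04, -3.93319023e+01,  1.88929349e+01,  4.19788420e+00,
       -2.55266583e-03,  1.01421676e-05]), 'position': array([ 0.17064666, -0.60064158,  0.19874293]), 'eef_rot': array([-1.37887060e-01,  9.90447469e-01,  9.65940570e-04, -1.93887445e-04]), 'wrist_force': array([ 0.48476044, -0.12582602, -0.00539483]), 'ft_torque': array([ 0.01220652,  0.04667823, -0.01421913]), 'gripper_width': 0.08534481768294544}
```

View pics/top0.png

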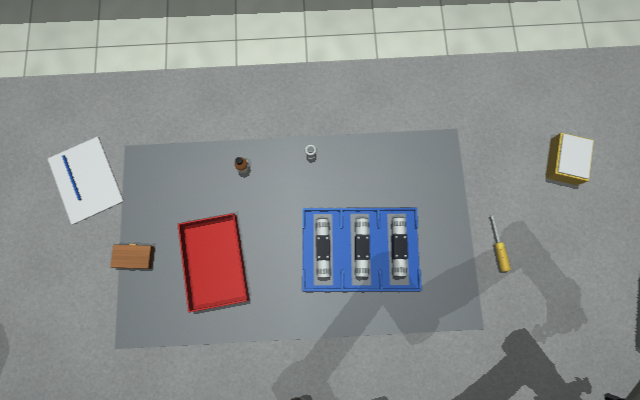

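View pics/scene0.png

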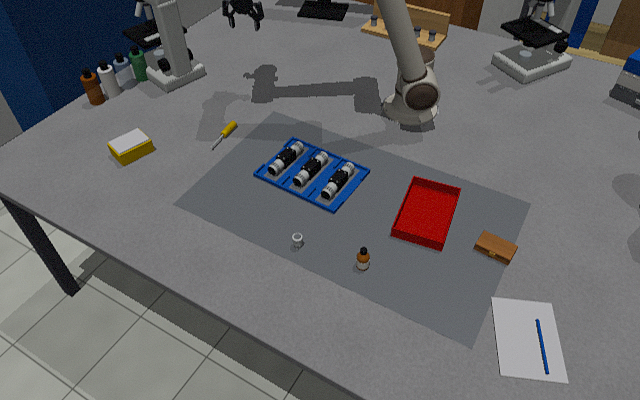

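The top view shows the tray at about px (303–421, 207–292), with the barrel blocks near (323,248), (362,247) and (400,245). The red bin is at about (180–249, 213–312), and the bystanders stand well off the tray-to-bin path. Next I'll enlarge the crop.

```bash
cat > h.py <<'E'
import numpy as np,cv2
from scipy.spatial.transform import Rotation as R
from bench import status,camera,get_calibration
def p2w(px,z,n="top"):
    c=get_calibration(n); px=np.atleast_2d(px).astype(float)
    d=np.c_[(px[:,0]-c['cx'])/c['fx'],(px[:,1]-c['cy'])/c['fy'],np.ones(len(px))]
    d=R.from_quat(c['attitude']).apply(d); e=c['eye']
    return e+d*((z-e[2])/d[:,2])[:,None]
def crop(im,x0,y0,x1,y1,s,name):
    cv2.imwrite(name,cv2.resize(im[y0:y1,x0:x1],None,fx=s,fy=s,interpolation=cv2.INTER_CUBIC))
def obs():
    o=status.get_obs(); print({k:np.round(v,4).tolist() for k,v in o.items() if k not in('joint_vel','tau')}); return o
E
python3 - <<'E'
from h import *
im=cv2.imread("pics/top0.png")
crop(im,295,200,430,300,5.9,"pics/trayc.png")
hsv=cv2.cvtColor(im,cv2.COLOR_BGR2HSV)
for name,m,z in(("red",((hsv[...,0]<8)|(hsv[...,0]>172))&(hsv[...,1]>180),.04),("blue",(abs(hsv[...,0].astype(int)-110)<12)&(hsv[...,1]>140),.016)):
    cs,_=cv2.findContours(m.astype(np.uint8),0,1); c=max(cs,key=cv2.contourArea)
    w=p2w(c[:,0],z)[:,:2].astype(np.float32)
    print(name,cv2.minAreaRect(w), np.round(p2w(cv2.boxPoints(cv2.minAreaRect(c)),z),3).tolist())
E
```

```text
red ((0.4747835099697113, 0.26218271255493164), (0.2263997346162796, 0.13658443093299866), 7.887555122375488) [[0.583, 0.346, 0.04], [0.592, 0.209, 0.04], [0.362, 0.184, 0.04], [0.354, 0.314, 0.04]]
blue ((0.49128371477127075, -0.13164177536964417), (0.3067626953125, 0.21666914224624634), 87.07447814941406) [[0.607, 0.016, 0.016], [0.591, -0.3, 0.016], [0.375, -0.277, 0.016], [0.391, 0.026, 0.016]]
```

View pics/trayc.png

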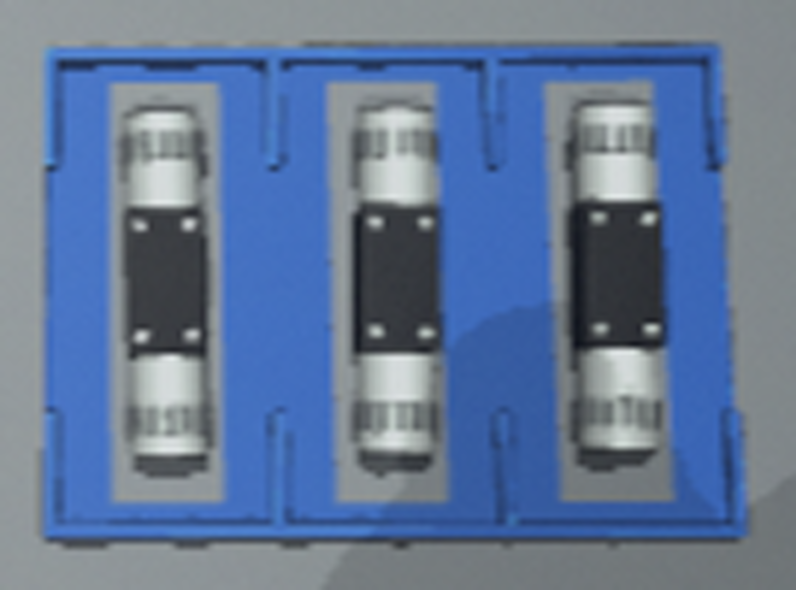

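The crop shows the barrel screws clearly: A at crop (140,225)…(192,333), B at (376,222)…(427,331), C at (598,217)…(651,328). The tray outline measures 307x217 mm, which matches the given size. The bin mask came out narrow, so I'll recheck it from its corners.

```bash
python3 - <<'E'
from h import *
S={'A':[(140,225),(190,224),(141,335),(192,333)],'B':[(376,222),(426,222),(376,331),(427,331)],'C':[(598,217),(649,217),(600,328),(651,328)]}
for k,v in S.items():
    w=p2w((np.array(v)+.5)/5.9-.5+[295,200],.046)[:,:2]; d=(w[:2]-w[2:]).mean(0)
    print(k,w.mean(0).round(4),"yaw",np.arctan2(d[1],d[0]).round(3),"len",np.linalg.norm(d).round(4))
v=[(47,45),(720,45),(746,537),(43,537)]
w=p2w((np.array(v)+.5)/5.9-.5+[295,200],.016)[:,:2];print("tray",w.round(3).tolist(),w.mean(0))
im=cv2.imread("pics/top0.png"); crop(im,170,205,260,320,5,"pics/binc.png")
o=obs(); print(R.from_quat(o['eef_rot']).as_matrix().round(3))
E
```

```text
A [ 0.497 -0.031] yaw -0.041 len 0.0477
B [ 0.4929 -0.1337] yaw -0.071 len 0.0475
C [ 0.4896 -0.2311] yaw -0.077 len 0.0484
tray [[0.61, 0.017], [0.593, -0.291], [0.374, -0.28], [0.389, 0.029]] [ 0.49154337 -0.13125423]
{'time': 0.1, 'q': [-1.0354, 0.3855, 0.0068, -0.0004, -1.194, -0.2586], 'position': [0.1706, -0.6006, 0.1987], 'eef_rot': [-0.1379, 0.9904, 0.001, -0.0002], 'wrist_force': [0.4848, -0.1258, -0.0054], 'ft_torque': [0.0122, 0.0467, -0.0142], 'gripper_width': 0.0853}
[[-0.962 -0.273 -0.001]
 [-0.273  0.962  0.002]
 [ 0.     0.002 -1.   ]]
```

View pics/binc.png

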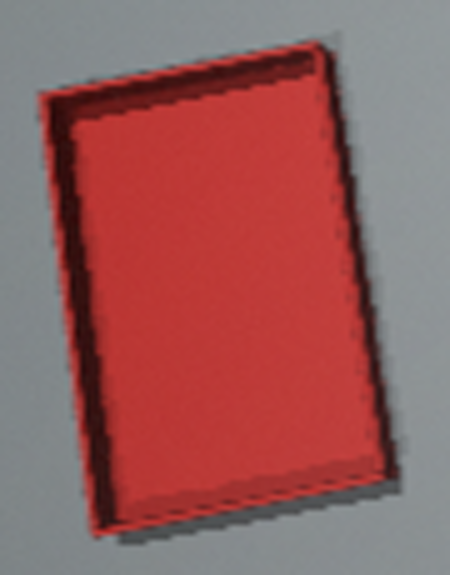

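>>> {"fn": "apply_moves", "kwargs": {
  "moves": [
    [[0,0,-0.1,0.04,0.05,0,1],[0,0,-0.2,0.09,0.1,0,1],[0,0,-0.3,0.14,0.15,0,1],[0,0,-0.33,0.19,0.2,-0.01,1],[0,0,-0.33,0.22,0.25,-0.02,1],[0,0,-0.33,0.25,0.29,-0.03,1],[0,0,-0.33,0.28,0.33,-0.04,1],[0,0,-0.33,0.3,0.35,-0.06,1],[0,0,-0.33,0.319,0.37,-0.08,1],[0,0,-0.33,0.319,0.37,-0.1,1],[0,0,-0.33,0.319,0.37,-0.1,1],[0,0,-0.33,0.319,0.37,-0.1,1]]
  ],
  "grip_force": 80
}}

```text
time: 1.6
position: [0.4899, -0.231, 0.0993]
eef_rot: [0.027, 1.0, 0.001, 0.0]
wrist_force: [0.3, 0.1, 0.1]
gripper_width: 0.0852
```

```bash
python3 - <<'E'
from h import *
v=[(40,93),(328,43),(394,480),(93,535)]
w=p2w((np.array(v)+.5)/5-.5+[170,205],.04)[:,:2];print("bin",w.round(3).tolist(),w.mean(0))
o=obs(); print(R.from_quat(o['eef_rot']).as_matrix().round(3))
im=camera("top"); crop(im,280,180,440,300,5,"pics/c1.png")
E
```

```text
bin [[0.579, 0.346], [0.598, 0.195], [0.372, 0.164], [0.353, 0.315]] [0.47562121 0.25499759]
{'time': 1.6, 'q': [-0.1422, 0.3409, -0.3357, -0.0021, -0.8937, -1.4808], 'position': [0.4899, -0.231, 0.0993], 'eef_rot': [0.0267, 0.9996, 0.0008, 0.0003], 'wrist_force': [0.3258, 0.1109, 0.0935], 'ft_torque': [-0.0171, 0.0524, -0.0371], 'gripper_width': 0.0852}
[[-0.999  0.053  0.001]
 [ 0.053  0.999  0.002]
 [-0.001  0.002 -1.   ]]
```

View pics/c1.png

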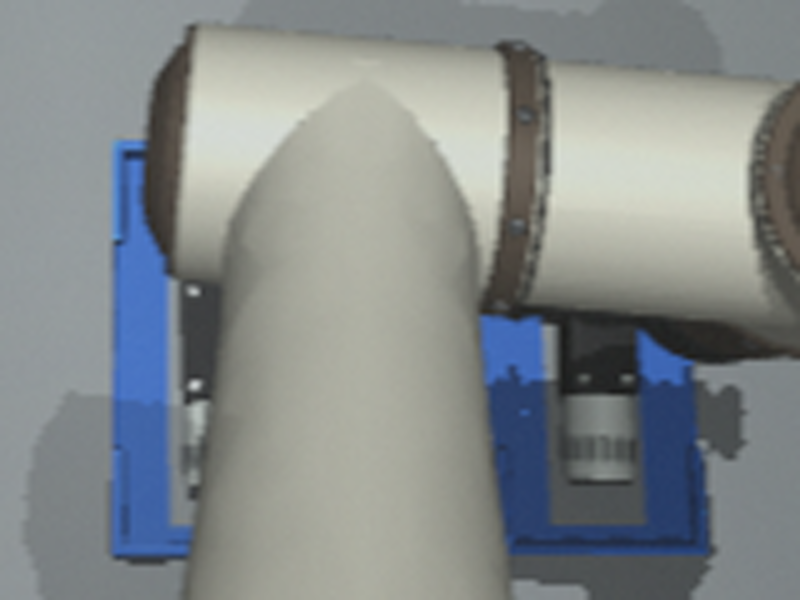

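Bin measured at 228x152 mm, centre (0.476, 0.255), yaw 0.136, which agrees with the given size. The picture only shows the arm over the tray, with barrel C visible under the gripper at about crop (600,400). I'll go down onto C now.

>>> {"fn": "apply_moves", "kwargs": {
  "moves": [
    [[0,0,0,0,0,-0.03,1],[0,0,0,0,0,-0.055,1],[0,0,0,0,0,-0.075,1],[0,0,0,0,0,-0.087,1],[0,0,0,0,0,-0.087,1],[0,0,0,0,0,-0.087,0],[0,0,0,0,0,-0.087,0],[0,0,0,0,0,-0.087,0],[0,0,0,0,0,-0.087,0],[0,0,0,0,0,-0.087,0],[0,0,0,0,0,-0.087,0],[0,0,0,0,0,-0.087,0]]
  ],
  "grip_force": 80
}}

```text
time: 3.15
position: [0.492, -0.2317, 0.0145]
eef_rot: [0.026, 1.0, 0.0, 0.003]
wrist_force: [0.5, 0.4, 5.6]
gripper_width: 0.0002
```

The gripper shut on nothing, so I'll look before moving anything.

```bash
python3 - <<'E'
from h import *
obs()
im=camera("scene"); crop(im,200,90,400,240,4,"pics/s1.png")
E
```

```text
{'time': 3.15, 'q': [-0.1423, 0.455, -0.4214, -0.0012, -0.6889, -1.4802], 'position': [0.492, -0.2317, 0.0145], 'eef_rot': [0.0263, 0.9997, 0.0001, 0.0028], 'wrist_force': [0.5451, 0.3703, 5.6401], 'ft_torque': [-0.0484, 0.0511, 0.0063], 'gripper_width': 0.0002}
```

View pics/s1.png

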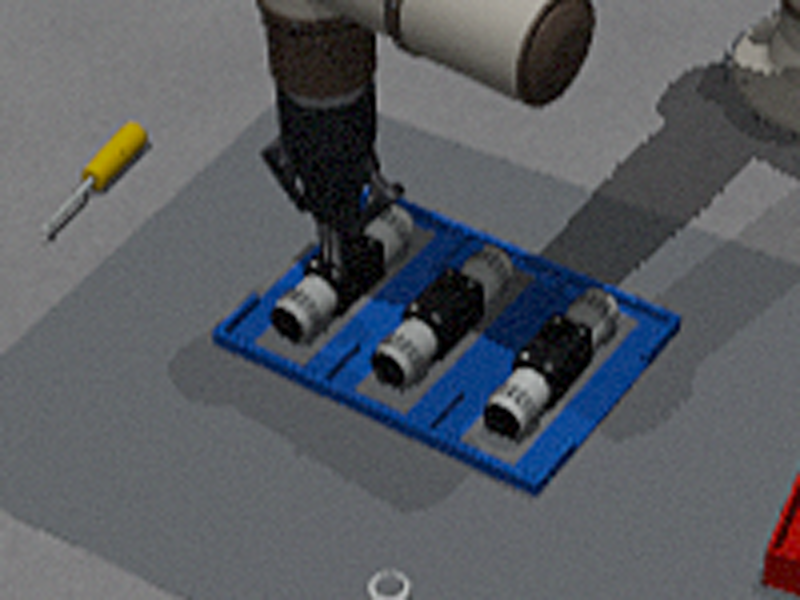

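```bash
cat >> h.py <<'E'
def w2p(w,n):
    c=get_calibration(n); q=R.from_quat(c['attitude']).inv().apply(np.atleast_2d(w)-c['eye'])
    return np.c_[c['fx']*q[:,0]/q[:,2]+c['cx'],c['fy']*q[:,1]/q[:,2]+c['cy']]
E
python3 - <<'E'
from h import *
f=lambda w:((w2p(w,"scene")+.5-[200,90])*4-.5).round(0).tolist()
for z in(.0145,.046,.07): print("tcp",z,f([.492,-.2317,z]))
for k,(x,y) in dict(A=(.497,-.031),B=(.4929,-.1337),C=(.4896,-.2311)).items(): print(k,f([[x,y,.046],[x,y,.006]]))
print("tray",f([[.61,.017,.016],[.593,-.291,.016],[.374,-.28,.016],[.389,.029,.016]]))
im=cv2.imread("pics/s1.png"); cv2.imwrite("pics/s1z.png",cv2.resize(im[130:380,220:520],None,fx=2.4,fy=2.4,interpolation=cv2.INTER_CUBIC))
E
```

```text
tcp 0.0145 [[343.0, 288.0]]
tcp 0.046 [[340.0, 259.0]]
tcp 0.07 [[338.0, 236.0]]
A [[553.0, 347.0], [552.0, 384.0]]
B [[442.0, 300.0], [444.0, 336.0]]
C [[343.0, 257.0], [346.0, 294.0]]
tray [[534.0, 490.0], [212.0, 335.0], [371.0, 189.0], [682.0, 319.0]]
```

View pics/s1z.png

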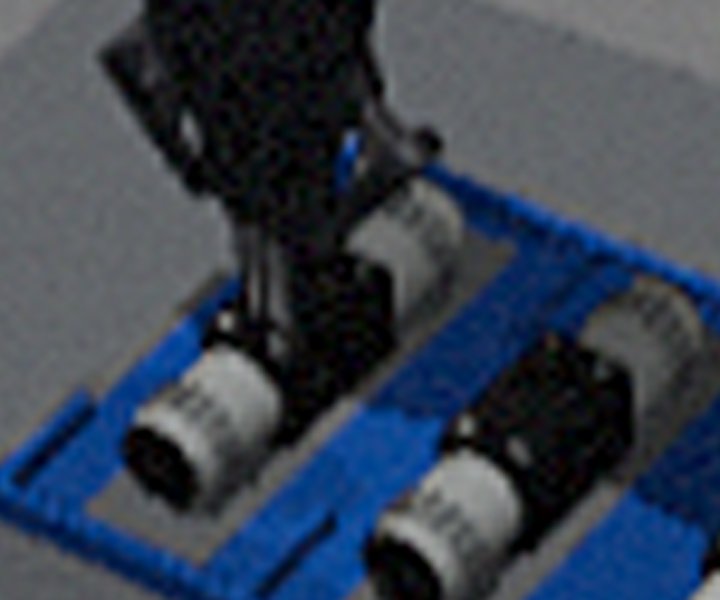

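The picture shows barrel C unmoved, with the finger tips drawn across the top of its block near zoom px (265,340). That doesn't settle whether the block is held, so I'll test by lifting slowly with the fingers still shut.

>>> {"fn": "apply_moves", "kwargs": {
  "moves": [
    [[0,0,0,0,0,0.01,0],[0,0,0,0,0,0.02,0],[0,0,0,0,0,0.03,0],[0,0,0,0,0,0.03,0]]
  ]
}}

```text
time: 3.7
position: [0.4926, -0.2318, 0.0456]
eef_rot: [0.026, 1.0, -0.0, 0.004]
wrist_force: [0.4, 0.5, -0.7]
gripper_width: -0.0
```

```bash
python3 - <<'E'
from h import *
obs()
im=camera("scene"); crop(im,245,115,345,190,8,"pics/s2.png")
E
```

```text
{'time': 3.7, 'q': [-0.1423, 0.4102, -0.3933, -0.001, -0.7595, -1.4803], 'position': [0.4926, -0.2318, 0.0456], 'eef_rot': [0.0262, 0.9996, -0.0001, 0.0039], 'wrist_force': [0.3598, 0.4783, -0.6738], 'ft_torque': [-0.0425, -0.0406, -0.0025], 'gripper_width': -0.0}
```

View pics/s2.png

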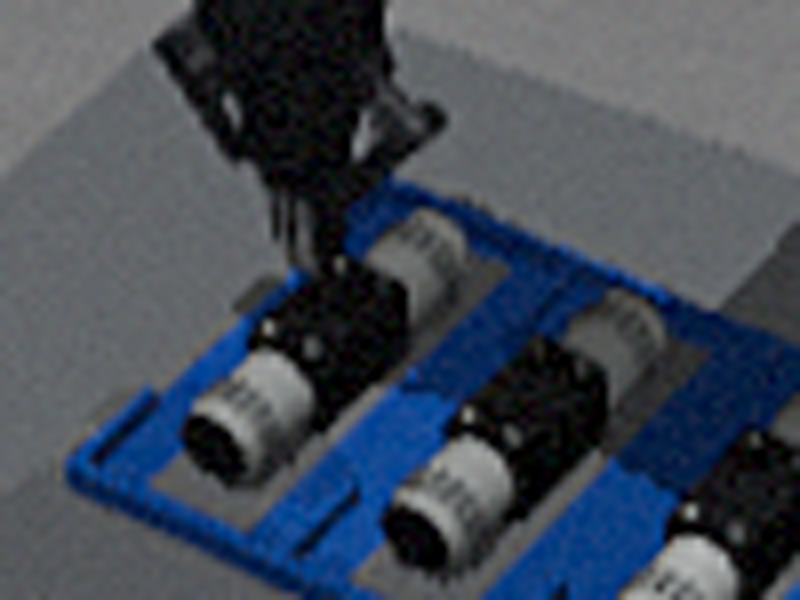

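C stayed in place. The shut fingertips sat on top of the block (z≈0.046) while the TCP read 0.0145, and in this picture the tip is at about scene px (283,148.5), which also puts it about 30 mm above the reading. So the TCP reads roughly 30 mm low in z, while x and y agree. I'll open and go deeper in steps, watching the force.

>>> {"fn": "apply_moves", "kwargs": {
  "moves": [
    [[0,0,0,-0.003,0.001,0.005,1],[0,0,0,-0.003,0.001,0.005,1],[0,0,0,-0.003,0.001,0.005,1],[0,0,0,-0.003,0.001,-0.01,1],[0,0,0,-0.003,0.001,-0.025,1],[0,0,0,-0.003,0.001,-0.04,1],[0,0,0,-0.003,0.001,-0.05,1],[0,0,0,-0.003,0.001,-0.055,1],[0,0,0,-0.003,0.001,-0.06,1],[0,0,0,-0.003,0.001,-0.06,1]]
  ],
  "grip_force": 60
}}

```text
time: 5.0
position: [0.4891, -0.2307, -0.0152]
eef_rot: [0.026, 1.0, 0.0, 0.003]
wrist_force: [0.2, 0.5, 0.5]
gripper_width: 0.0851
```

```bash
python3 - <<'E'
from h import *
obs()
im=camera("scene"); crop(im,245,105,345,180,8,"pics/s3.png")
E
```

```text
{'time': 5.0, 'q': [-0.1412, 0.4968, -0.4525, -0.0015, -0.6152, -1.4811], 'position': [0.4891, -0.2307, -0.0152], 'eef_rot': [0.0263, 0.9996, 0.0001, 0.0032], 'wrist_force': [0.2017, 0.5388, 0.5089], 'ft_torque': [0.0168, 0.0444, -0.0083], 'gripper_width': 0.0851}
```

View pics/s3.png

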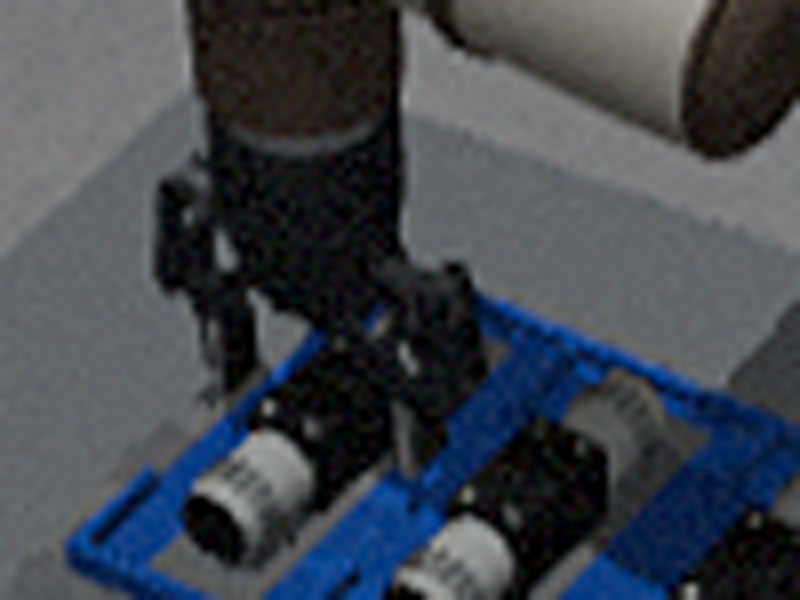

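The fingers now flank C's block: left tip near crop (220,390), right near (415,475), and the right tip works out at z≈0.02. There is no contact force at a TCP reading of −0.015, which confirms the z offset. I'll go 5 mm deeper and close.

>>> {"fn": "apply_moves", "kwargs": {
  "moves": [
    [[0,0,0,0,0,-0.005,1],[0,0,0,0,0,-0.005,0],[0,0,0,0,0,-0.005,0],[0,0,0,0,0,-0.005,0],[0,0,0,0,0,-0.005,0],[0,0,0,0,0,-0.005,0],[0,0,0,0,0,-0.005,0]]
  ],
  "grip_force": 90
}}

```text
time: 5.92
position: [0.4901, -0.2312, -0.0191]
eef_rot: [0.026, 1.0, -0.0, 0.004]
wrist_force: [0.4, -2.6, 5.4]
gripper_width: 0.0352
```

Gripped at 35 mm opening. Lifting.

>>> {"fn": "apply_moves", "kwargs": {
  "moves": [
    [[0,0,0,0,0,0.005,0],[0,0,0,0,0,0.015,0],[0,0,0,0,0,0.03,0],[0,0,0,0,0,0.05,0],[0,0,0,0,0,0.07,0],[0,0,0,0,0,0.09,0],[0,0,0,0,0,0.105,0],[0,0,0,0,0,0.115,0],[0,0,0,0,0,0.12,0],[0,0,0,0,0,0.12,0],[0,0,0,0,0,0.12,0]]
  ]
}}

```text
time: 7.3
position: [0.4895, -0.231, 0.1001]
eef_rot: [0.026, 1.0, -0.0, 0.003]
wrist_force: [0.5, 0.1, -6.0]
gripper_width: 0.0349
```

```bash
python3 -c "
from h import *
obs()"
```

```text
{'time': 7.3, 'q': [-0.1415, 0.3362, -0.3412, -0.0007, -0.8864, -1.4811], 'position': [0.4895, -0.231, 0.1001], 'eef_rot': [0.0261, 0.9997, -0.0001, 0.0034], 'wrist_force': [0.5476, 0.1385, -6.0306], 'ft_torque': [0.0097, 0.0626, -0.0225], 'gripper_width': 0.0349}
```

>>> {"fn": "apply_moves", "kwargs": {
  "moves": [
    [[0.006,0.11,0,0,0,0,0],[0.012,0.22,0,0,0,0,0],[0.018,0.33,0,0,0,0,0],[0.024,0.44,0,0,0,0,0],[0.024,0.44,0,0,0,0,0],[0.024,0.44,0,0,0,0,0],[0.024,0.44,0,0,0,0,0],[0.024,0.44,0,0,0,0,0],[0.024,0.44,0,0,0,0,0],[0.024,0.44,0,0,0,0,0]]
  ]
}}

```text
time: 8.55
position: [0.4895, -0.231, 0.1003]
eef_rot: [0.026, 0.976, 0.006, -0.215]
wrist_force: [-0.3, -0.4, -5.9]
gripper_width: 0.0351
```

```bash
python3 -c "
from h import *
obs()"
```

```text
{'time': 8.55, 'q': [-0.123, 0.5674, -0.0425, 0.0293, -1.3932, -1.5116], 'position': [0.4895, -0.231, 0.1003], 'eef_rot': [0.0255, 0.9763, 0.006, -0.2148], 'wrist_force': [-0.3285, -0.3586, -5.9152], 'ft_torque': [-0.0895, -1.594, -0.0254], 'gripper_width': 0.0351}
```

>>> {"fn": "apply_moves", "kwargs": {
  "moves": [
    [[-0.006,-0.11,0,0,0,0,0],[-0.012,-0.22,0,0,0,0,0],[-0.018,-0.33,0,0,0,0,0],[-0.024,-0.44,0,0,0,0,0],[-0.024,-0.44,0,0,0,0,0],[-0.024,-0.44,0,0,0,0,0],[-0.024,-0.44,0,0,0,0,0]]
  ]
}}

```text
time: 9.43
position: [0.4902, -0.2311, 0.1001]
eef_rot: [0.026, 1.0, -0.0, 0.003]
wrist_force: [0.4, 0.4, -6.6]
gripper_width: 0.0349
```

```bash
python3 -c "
from h import *
obs()"
```

```text
{'time': 9.425, 'q': [-0.1414, 0.3373, -0.3396, -0.0004, -0.8873, -1.4811], 'position': [0.4902, -0.2311, 0.1001], 'eef_rot': [0.026, 0.9997, -0.0002, 0.0033], 'wrist_force': [0.4103, 0.4143, -6.6019], 'ft_torque': [0.0336, 0.0238, 0.06], 'gripper_width': 0.0349}
```

>>> {"fn": "apply_moves", "kwargs": {
  "moves": [
    [[-0.006,-0.11,0,0,0,0,0],[-0.012,-0.22,0,0,0,0,0],[-0.018,-0.33,0,0,0,0,0],[-0.024,-0.44,0,0,0,0,0],[-0.024,-0.44,0,0,0,0,0],[-0.024,-0.44,0,0,0,0,0],[-0.024,-0.44,0,0,0,0,0],[-0.024,-0.44,0,0,0,0,0],[-0.024,-0.44,0,0,0,0,0],[-0.024,-0.44,0,0,0,0,0]]
  ]
}}

```text
time: 10.68
position: [0.4903, -0.2311, 0.1001]
eef_rot: [0.025, 0.975, -0.006, 0.222]
wrist_force: [-1.0, 0.5, -6.1]
gripper_width: 0.0351
```

>>> {"fn": "apply_moves", "kwargs": {
  "moves": [
    [[0.006,0.11,0,0,0,0,0],[0.012,0.22,0,0,0,0,0],[0.018,0.33,0,0,0,0,0],[0.024,0.44,0,0,0,0,0],[0.024,0.44,0,0,0,0,0],[0.024,0.44,0,0,0,0,0],[0.024,0.44,0,0,0,0,0]]
  ]
}}

```text
time: 11.55
position: [0.4894, -0.2309, 0.1001]
eef_rot: [0.026, 1.0, -0.0, 0.003]
wrist_force: [0.5, 0.5, -6.1]
gripper_width: 0.035
```

```bash
python3 -c "
from h import *
obs()"
```

```text
{'time': 11.55, 'q': [-0.1416, 0.3362, -0.3414, -0.0009, -0.8865, -1.4809], 'position': [0.4894, -0.2309, 0.1001], 'eef_rot': [0.0261, 0.9997, -0.0, 0.0034], 'wrist_force': [0.4924, 0.5003, -6.1131], 'ft_torque': [0.0045, -0.0073, -0.0232], 'gripper_width': 0.035}
```

C reads −0.007 against +0.024, so it is sound. Setting it back.

>>> {"fn": "apply_moves", "kwargs": {
  "moves": [
    [[0,0,0,0,0,-0.02,0],[0,0,0,0,0,-0.045,0],[0,0,0,0,0,-0.07,0],[0,0,0,0,0,-0.09,0],[0,0,0,0,0,-0.104,0],[0,0,0,0,0,-0.11,0],[0,0,0,0,0,-0.114,0],[0,0,0,0,0,-0.117,0],[0,0,0,0,0,-0.1195,0],[0,0,0,0,0,-0.1195,0]]
  ]
}}

```text
time: 12.8
position: [0.4899, -0.231, -0.0191]
eef_rot: [0.026, 1.0, -0.0, 0.004]
wrist_force: [0.4, -0.2, -4.6]
gripper_width: 0.0351
```

>>> {"fn": "apply_moves", "kwargs": {
  "moves": [
    [[0,0,0,0,0,0,0.5],[0,0,0,0,0,0,1],[0,0,0,0,0,0,1],[0,0,0,0,0,0,1],[0,0,0,0,0,0.02,1],[0,0,0,0,0,0.05,1],[0,0,0,0,0,0.08,1],[0,0,0,0.001,0.04,0.09,1],[0,0,0,0.002,0.07,0.09,1],[0,0,0,0.003,0.0975,0.09,1],[0,0,0,0.003,0.0975,0.09,1]]
  ]
}}

```text
time: 14.18
position: [0.493, -0.1323, 0.0712]
eef_rot: [0.025, 1.0, -0.0, 0.004]
wrist_force: [0.0, -0.5, 0.2]
gripper_width: 0.0854
```

```bash
python3 -c "
from h import *
obs()"
```

```text
{'time': 14.175, 'q': [0.0569, 0.3258, -0.4502, 0.0014, -0.7866, -1.6779], 'position': [0.493, -0.1323, 0.0712], 'eef_rot': [0.0246, 0.9997, -0.0001, 0.0041], 'wrist_force': [0.0093, -0.5156, 0.2005], 'ft_torque': [-0.057, -0.0011, 0.0268], 'gripper_width': 0.0854}
```

>>> {"fn": "apply_moves", "kwargs": {
  "moves": [
    [[0,0,0,0,-0.001,-0.03,1],[0,0,0,0,-0.001,-0.055,1],[0,0,0,0,-0.001,-0.075,1],[0,0,0,0,-0.001,-0.087,1],[0,0,0,0,-0.001,-0.091,1],[0,0,0,0,-0.001,-0.091,0],[0,0,0,0,-0.001,-0.091,0],[0,0,0,0,-0.001,-0.091,0],[0,0,0,0,-0.001,-0.091,0],[0,0,0,0,-0.001,-0.091,0],[0,0,0,0,-0.001,-0.091,0]]
  ]
}}

```text
time: 15.55
position: [0.494, -0.1336, -0.0186]
eef_rot: [0.024, 1.0, -0.0, 0.005]
wrist_force: [-1.1, -2.6, 5.1]
gripper_width: 0.035
```

>>> {"fn": "apply_moves", "kwargs": {
  "moves": [
    [[0,0,0,0,0,0.005,0],[0,0,0,0,0,0.015,0],[0,0,0,0,0,0.03,0],[0,0,0,0,0,0.05,0],[0,0,0,0,0,0.07,0],[0,0,0,0,0,0.09,0],[0,0,0,0,0,0.105,0],[0,0,0,0,0,0.115,0],[0,0,0,0,0,0.12,0],[0,0,0,0,0,0.12,0],[0,0,0,0,0,0.12,0]]
  ]
}}

```text
time: 16.92
position: [0.4934, -0.1336, 0.1007]
eef_rot: [0.024, 1.0, -0.0, 0.004]
wrist_force: [0.4, 0.3, -6.5]
gripper_width: 0.035
```

```bash
python3 -c "
from h import *
obs()"
```

```text
{'time': 16.925, 'q': [0.0545, 0.2879, -0.4145, 0.0018, -0.8597, -1.6751], 'position': [0.4934, -0.1336, 0.1007], 'eef_rot': [0.0243, 0.9997, -0.0003, 0.0044], 'wrist_force': [0.3564, 0.2749, -6.4572], 'ft_torque': [0.0029, -0.0167, -0.007], 'gripper_width': 0.035}
```

>>> {"fn": "apply_moves", "kwargs": {
  "moves": [
    [[0.006,0.11,0,0,0,0,0],[0.012,0.22,0,0,0,0,0],[0.018,0.33,0,0,0,0,0],[0.024,0.44,0,0,0,0,0],[0.024,0.44,0,0,0,0,0],[0.024,0.44,0,0,0,0,0],[0.024,0.44,0,0,0,0,0],[0.024,0.44,0,0,0,0,0],[0.024,0.44,0,0,0,0,0],[0.024,0.44,0,0,0,0,0]]
  ]
}}

```text
time: 18.18
position: [0.4934, -0.1336, 0.101]
eef_rot: [0.024, 0.977, 0.006, -0.214]
wrist_force: [-0.5, -0.2, -6.7]
gripper_width: 0.0352
```

>>> {"fn": "apply_moves", "kwargs": {
  "moves": [
    [[-0.006,-0.11,0,0,0,0,0],[-0.012,-0.22,0,0,0,0,0],[-0.018,-0.33,0,0,0,0,0],[-0.024,-0.44,0,0,0,0,0],[-0.024,-0.44,0,0,0,0,0],[-0.024,-0.44,0,0,0,0,0],[-0.024,-0.44,0,0,0,0,0]]
  ]
}}

```text
time: 19.05
position: [0.4943, -0.1336, 0.1008]
eef_rot: [0.024, 1.0, -0.0, 0.004]
wrist_force: [0.6, 0.2, -6.7]
gripper_width: 0.035
```

```bash
python3 -c "
from h import *
obs()"
```

```text
{'time': 19.05, 'q': [0.0545, 0.289, -0.4125, 0.002, -0.8606, -1.6751], 'position': [0.4943, -0.1336, 0.1008], 'eef_rot': [0.0242, 0.9997, -0.0004, 0.0044], 'wrist_force': [0.5562, 0.2489, -6.7423], 'ft_torque': [0.0116, 0.0201, 0.0026], 'gripper_width': 0.035}
```

>>> {"fn": "apply_moves", "kwargs": {
  "moves": [
    [[-0.006,-0.11,0,0,0,0,0],[-0.012,-0.22,0,0,0,0,0],[-0.018,-0.33,0,0,0,0,0],[-0.024,-0.44,0,0,0,0,0],[-0.024,-0.44,0,0,0,0,0],[-0.024,-0.44,0,0,0,0,0],[-0.024,-0.44,0,0,0,0,0],[-0.024,-0.44,0,0,0,0,0],[-0.024,-0.44,0,0,0,0,0],[-0.024,-0.44,0,0,0,0,0]]
  ]
}}

```text
time: 20.3
position: [0.4946, -0.1347, 0.1034]
eef_rot: [0.023, 0.975, -0.005, 0.221]
wrist_force: [0.6, 0.1, -5.8]
gripper_width: 0.0342
```

>>> {"fn": "apply_moves", "kwargs": {
  "moves": [
    [[0.006,0.11,0,0,0,0,0],[0.012,0.22,0,0,0,0,0],[0.018,0.33,0,0,0,0,0],[0.024,0.44,0,0,0,0,0],[0.024,0.44,0,0,0,0,0],[0.024,0.44,0,0,0,0,0],[0.024,0.44,0,0,0,0,0]]
  ]
}}

```text
time: 21.18
position: [0.4936, -0.1346, 0.1033]
eef_rot: [0.024, 1.0, 0.002, 0.003]
wrist_force: [-0.3, 0.2, -6.1]
gripper_width: 0.0347
```

```bash
python3 -c "
from h import *
obs()"
```

```text
{'time': 21.175, 'q': [0.0496, 0.2877, -0.4048, -0.0035, -0.873, -1.6668], 'position': [0.4936, -0.1346, 0.1033], 'eef_rot': [0.0243, 0.9997, 0.0015, 0.0025], 'wrist_force': [-0.2668, 0.1694, -6.0641], 'ft_torque': [-0.0492, 0.0175, -0.0194], 'gripper_width': 0.0347}
```

B reads 0.0175 against 0.020, so it is sound. The pose jumped by 2.5 mm during the second tip, so I'll look before placing.

```bash
python3 - <<'E'
from h import *
o=obs()
im=camera("scene"); crop(im,250,85,410,205,5,"pics/s4.png")
f=lambda w:((w2p(w,"scene")+.5-[250,85])*5-.5).round(0).tolist()
print(f([o['position']+[0,0,d] for d in(0,.03,.046)]))
E
```

```text
{'time': 21.175, 'q': [0.0496, 0.2877, -0.4048, -0.0035, -0.873, -1.6668], 'position': [0.4936, -0.1346, 0.1033], 'eef_rot': [0.0243, 0.9997, 0.0015, 0.0025], 'wrist_force': [-0.2668, 0.1694, -6.0641], 'ft_torque': [-0.0492, 0.0175, -0.0194], 'gripper_width': 0.0347}
[[299.0, 332.0], [297.0, 295.0], [297.0, 274.0]]
```

View pics/s4.png

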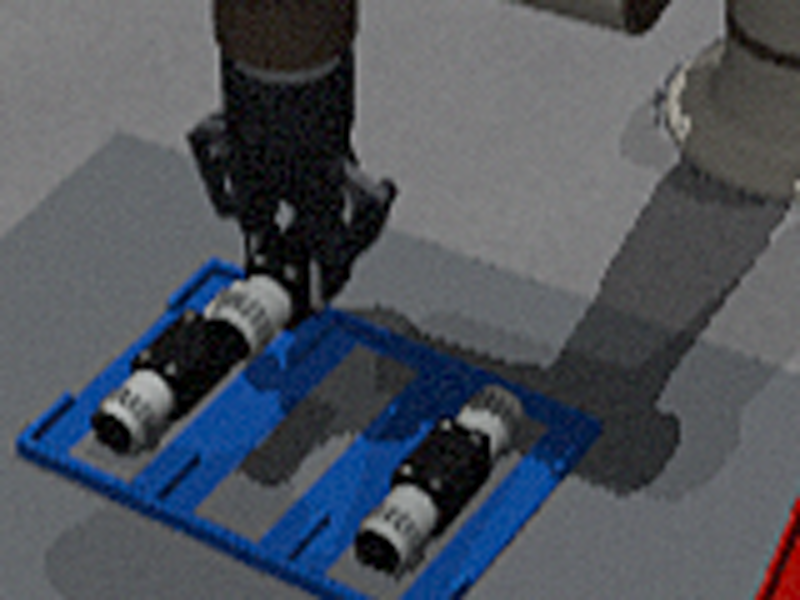

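The held barrel looks level and parallel to C, with its block near crop (270,270), and C and A lie flat in their bays. I'll lower gently and check the force.

>>> {"fn": "apply_moves", "kwargs": {
  "moves": [
    [[0,0,0,0,0,-0.02,0],[0,0,0,0,0,-0.045,0],[0,0,0,0,0,-0.07,0],[0,0,0,0,0,-0.09,0],[0,0,0,0,0,-0.104,0],[0,0,0,0,0,-0.11,0],[0,0,0,0,0,-0.114,0],[0,0,0,0,0,-0.117,0],[0,0,0,0,0,-0.119,0],[0,0,0,0,0,-0.119,0]]
  ]
}}

```text
time: 22.48
position: [0.4939, -0.1347, -0.0154]
eef_rot: [0.024, 1.0, 0.001, 0.003]
wrist_force: [0.7, -0.3, -6.4]
gripper_width: 0.0348
```

>>> {"fn": "apply_moves", "kwargs": {
  "moves": [
    [[0,0,0,0,0,-0.002,0],[0,0,0,0,0,-0.0035,0],[0,0,0,0,0,-0.0035,0]]
  ]
}}

```text
time: 22.85
position: [0.4942, -0.1347, -0.0183]
eef_rot: [0.024, 1.0, 0.001, 0.003]
wrist_force: [-0.6, 0.9, 1.7]
gripper_width: 0.0344
```

Seated. Releasing and moving to A.

>>> {"fn": "apply_moves", "kwargs": {
  "moves": [
    [[0,0,0,0,0,0,0.5],[0,0,0,0,0,0,1],[0,0,0,0,0,0,1],[0,0,0,0,0,0,1],[0,0,0,0,0,0.02,1],[0,0,0,0,0,0.05,1],[0,0,0,0,0,0.08,1],[0,0,0,0.001,0.04,0.09,1],[0,0,0,0.002,0.07,0.09,1],[0,0,0,0.003,0.1035,0.09,1],[0,0,0,0.003,0.1035,0.09,1]]
  ]
}}

```text
time: 24.22
position: [0.4974, -0.0296, 0.0719]
eef_rot: [0.022, 1.0, 0.001, 0.003]
wrist_force: [-0.1, -1.0, -0.1]
gripper_width: 0.0854
```

```bash
python3 -c "
from h import *
obs()"
```

```text
{'time': 24.225, 'q': [0.2664, 0.3075, -0.4758, -0.0013, -0.7802, -1.8812], 'position': [0.4974, -0.0296, 0.0719], 'eef_rot': [0.0225, 0.9997, 0.0015, 0.0034], 'wrist_force': [-0.0668, -1.0251, -0.1013], 'ft_torque': [0.0002, 0.0325, 0.0173], 'gripper_width': 0.0854}
```

>>> {"fn": "apply_moves", "kwargs": {
  "moves": [
    [[0,0,0,0,-0.001,-0.03,1],[0,0,0,0,-0.001,-0.055,1],[0,0,0,0,-0.001,-0.075,1],[0,0,0,0,-0.001,-0.087,1],[0,0,0,0,-0.001,-0.091,1],[0,0,0,0,-0.001,-0.091,0],[0,0,0,0,-0.001,-0.091,0],[0,0,0,0,-0.001,-0.091,0],[0,0,0,0,-0.001,-0.091,0],[0,0,0,0,-0.001,-0.091,0],[0,0,0,0,-0.001,-0.091,0]]
  ],
  "grip_force": 110
}}

```text
time: 25.6
position: [0.4979, -0.0307, -0.018]
eef_rot: [0.022, 1.0, 0.001, 0.004]
wrist_force: [-0.9, -1.5, 4.9]
gripper_width: 0.0345
```

>>> {"fn": "apply_moves", "kwargs": {
  "moves": [
    [[0,0,0,0,0,0.005,0],[0,0,0,0,0,0.015,0],[0,0,0,0,0,0.03,0],[0,0,0,0,0,0.05,0],[0,0,0,0,0,0.07,0],[0,0,0,0,0,0.09,0],[0,0,0,0,0,0.105,0],[0,0,0,0,0,0.115,0],[0,0,0,0,0,0.12,0],[0,0,0,0,0,0.12,0],[0,0,0,0,0,0.12,0]]
  ]
}}

```text
time: 26.98
position: [0.4974, -0.0308, 0.1014]
eef_rot: [0.022, 1.0, 0.001, 0.003]
wrist_force: [0.5, 0.9, -6.0]
gripper_width: 0.0345
```

```bash
python3 -c "
from h import *
obs()"
```

```text
{'time': 26.975, 'q': [0.2642, 0.2681, -0.4406, -0.0009, -0.8551, -1.8788], 'position': [0.4974, -0.0308, 0.1014], 'eef_rot': [0.0222, 0.9997, 0.0013, 0.0032], 'wrist_force': [0.5474, 0.9413, -5.9623], 'ft_torque': [0.0128, 0.1445, -0.0312], 'gripper_width': 0.0345}
```

>>> {"fn": "apply_moves", "kwargs": {
  "moves": [
    [[0.006,0.11,0,0,0,0,0],[0.012,0.22,0,0,0,0,0],[0.018,0.33,0,0,0,0,0],[0.024,0.44,0,0,0,0,0],[0.024,0.44,0,0,0,0,0],[0.024,0.44,0,0,0,0,0],[0.024,0.44,0,0,0,0,0],[0.024,0.44,0,0,0,0,0],[0.024,0.44,0,0,0,0,0],[0.024,0.44,0,0,0,0,0]]
  ]
}}

```text
time: 28.22
position: [0.4973, -0.0307, 0.1016]
eef_rot: [0.022, 0.976, 0.008, -0.215]
wrist_force: [0.4, 0.9, -6.8]
gripper_width: 0.0346
```

>>> {"fn": "apply_moves", "kwargs": {
  "moves": [
    [[-0.006,-0.11,0,0,0,0,0],[-0.012,-0.22,0,0,0,0,0],[-0.018,-0.33,0,0,0,0,0],[-0.024,-0.44,0,0,0,0,0],[-0.024,-0.44,0,0,0,0,0],[-0.024,-0.44,0,0,0,0,0],[-0.024,-0.44,0,0,0,0,0]]
  ]
}}

```text
time: 29.1
position: [0.4984, -0.0306, 0.1016]
eef_rot: [0.022, 1.0, 0.001, 0.003]
wrist_force: [-1.0, -0.5, -6.2]
gripper_width: 0.0345
```

```bash
python3 -c "
from h import *
obs()"
```

```text
{'time': 29.1, 'q': [0.2639, 0.2694, -0.4382, -0.0008, -0.8559, -1.8787], 'position': [0.4984, -0.0306, 0.1016], 'eef_rot': [0.0223, 0.9997, 0.0013, 0.0034], 'wrist_force': [-0.9593, -0.5432, -6.1668], 'ft_torque': [-0.014, 0.1038, 0.0287], 'gripper_width': 0.0345}
```

>>> {"fn": "apply_moves", "kwargs": {
  "moves": [
    [[-0.006,-0.11,0,0,0,0,0],[-0.012,-0.22,0,0,0,0,0],[-0.018,-0.33,0,0,0,0,0],[-0.024,-0.44,0,0,0,0,0],[-0.024,-0.44,0,0,0,0,0],[-0.024,-0.44,0,0,0,0,0],[-0.024,-0.44,0,0,0,0,0],[-0.024,-0.44,0,0,0,0,0],[-0.024,-0.44,0,0,0,0,0],[-0.024,-0.44,0,0,0,0,0]]
  ]
}}

```text
time: 30.35
position: [0.4989, -0.0312, 0.1166]
eef_rot: [0.021, 0.977, -0.004, 0.211]
wrist_force: [0.0, -0.1, -5.3]
gripper_width: 0.0342
```

>>> {"fn": "apply_moves", "kwargs": {
  "moves": [
    [[0.006,0.11,0,0,0,0,0],[0.012,0.22,0,0,0,0,0],[0.018,0.33,0,0,0,0,0],[0.024,0.44,0,0,0,0,0],[0.024,0.44,0,0,0,0,0],[0.024,0.44,0,0,0,0,0],[0.024,0.44,0,0,0,0,0]]
  ]
}}

```text
time: 31.22
position: [0.4976, -0.0314, 0.1163]
eef_rot: [0.022, 1.0, 0.003, -0.007]
wrist_force: [-0.0, 0.2, -6.2]
gripper_width: 0.0348
```

```bash
python3 -c "
from h import *
o=obs(); print(R.from_quat(o['eef_rot']).as_matrix().round(3))"
```

```text
{'time': 31.225, 'q': [0.2566, 0.2612, -0.4006, -0.012, -0.9216, -1.8644], 'position': [0.4976, -0.0314, 0.1163], 'eef_rot': [0.0221, 0.9997, 0.0029, -0.0074], 'wrist_force': [-0.0486, 0.2384, -6.164], 'ft_torque': [-0.0363, -0.1338, -0.0238], 'gripper_width': 0.0348}
[[-0.999  0.044 -0.015]
 [ 0.044  0.999  0.006]
 [ 0.015  0.005 -1.   ]]
```

A goes from +0.104 to −0.134 N·m, a difference of 0.24, so A is the loose one. Carrying it level to the bin, turned to the bin's yaw.

>>> {"fn": "apply_moves", "kwargs": {
  "moves": [
    [[-0.006,-0.022,0,0,0.015,0,0],[-0.006,-0.022,0.02,-0.002,0.04,0,0],[-0.006,-0.022,0.05,-0.005,0.075,0,0],[-0.006,-0.022,0.08,-0.008,0.115,0,0],[-0.006,-0.022,0.11,-0.012,0.155,0,0],[-0.006,-0.022,0.14,-0.015,0.195,0,0],[-0.006,-0.022,0.16,-0.018,0.23,0,0],[-0.006,-0.022,0.18,-0.02,0.26,0,0],[-0.006,-0.022,0.18,-0.022,0.28,0,0],[-0.006,-0.022,0.18,-0.022,0.286,0,0],[-0.006,-0.022,0.18,-0.022,0.286,0,0]]
  ]
}}

```text
time: 32.6
position: [0.4752, 0.2541, 0.1162]
eef_rot: [-0.068, 0.998, -0.001, 0.003]
wrist_force: [0.9, -0.1, -4.9]
gripper_width: 0.0345
```

```bash
python3 - <<'E'
from h import *
o=obs(); print(R.from_quat(o['eef_rot']).as_matrix().round(3))
im=camera("scene"); crop(im,230,85,490,260,3,"pics/s5.png")
E
```

```text
{'time': 32.6, 'q': [0.7956, 0.3147, -0.3289, 0.0069, -0.9236, -2.2349], 'position': [0.4752, 0.2541, 0.1162], 'eef_rot': [-0.0678, 0.9977, -0.0008, 0.0032], 'wrist_force': [0.8604, -0.0832, -4.9463], 'ft_torque': [-0.0268, -0.0837, 0.0033], 'gripper_width': 0.0345}
[[-0.991 -0.135  0.006]
 [-0.135  0.991 -0.001]
 [-0.006 -0.002 -1.   ]]
```

View pics/s5.png

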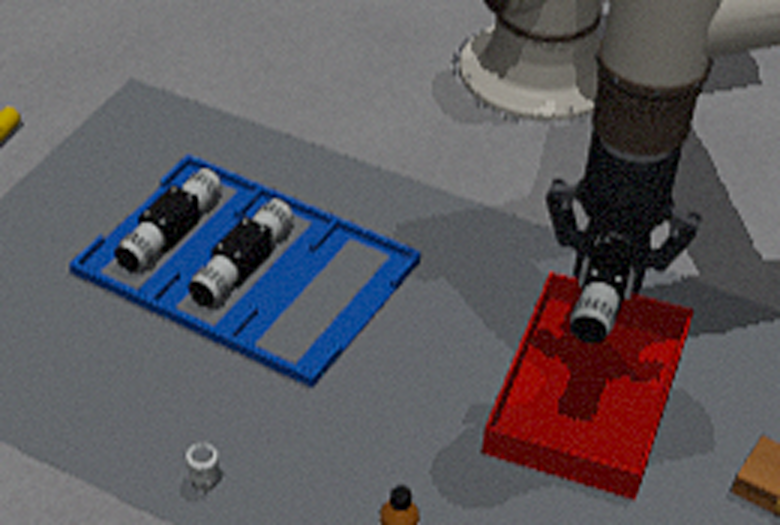

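B and C lie flat and aligned in their bays, and A hangs level over the bin, with its near tube at crop (597,310) and the bin interior around (585,380). Lowering.

>>> {"fn": "apply_moves", "kwargs": {
  "moves": [
    [[0,0,0,0,0,-0.015,0],[0,0,0,0,0,-0.035,0],[0,0,0,0,0,-0.055,0],[0,0,0,0,0,-0.075,0],[0,0,0,0,0,-0.095,0],[0,0,0,0,0,-0.11,0],[0,0,0,0,0,-0.12,0],[0,0,0,0,0,-0.125,0],[0,0,0,0,0,-0.129,0],[0,0,0,0,0,-0.132,0],[0,0,0,0,0,-0.132,0]]
  ]
}}

```text
time: 34.02
position: [0.4753, 0.2538, -0.0157]
eef_rot: [-0.068, 0.998, -0.001, 0.003]
wrist_force: [1.0, -0.2, -5.6]
gripper_width: 0.0348
```

>>> {"fn": "apply_moves", "kwargs": {
  "moves": [
    [[0,0,0,0,0,-0.0025,0],[0,0,0,0,0,-0.004,0],[0,0,0,0,0,-0.004,0]]
  ]
}}

```text
time: 34.4
position: [0.4753, 0.2538, -0.0197]
eef_rot: [-0.068, 0.998, -0.001, 0.003]
wrist_force: [0.7, -0.2, -5.5]
gripper_width: 0.0346
```

>>> {"fn": "apply_moves", "kwargs": {
  "moves": [
    [[0,0,0,0,0,-0.0015,0],[0,0,0,0,0,-0.003,0],[0,0,0,0,0,-0.003,0]]
  ]
}}

```text
time: 34.78
position: [0.4754, 0.2539, -0.0199]
eef_rot: [-0.068, 0.998, -0.001, 0.004]
wrist_force: [-6.4, -2.0, 13.9]
gripper_width: 0.0348
```

Seated on the bin floor. Easing off, then releasing and retreating towards the start side so the cameras are clear.

>>> {"fn": "apply_moves", "kwargs": {
  "moves": [
    [[0,0,0,0,0,0,0],[0,0,0,0,0,0,0.5],[0,0,0,0,0,0,1],[0,0,0,0,0,0,1],[0,0,0,0,0,0,1],[0,0,0,0,0,0.015,1],[0,0,0,0,0,0.04,1],[0,0,0,0,0,0.08,1],[0,0,0,0,0,0.13,1],[0,0,0,0,0,0.18,1],[0,0,0,0,0,0.23,1],[0,0,0,0,0,0.25,1]]
  ]
}}

```text
time: 36.28
position: [0.4765, 0.2545, 0.2352]
eef_rot: [-0.068, 0.998, 0.001, 0.007]
wrist_force: [-0.9, -0.2, -0.5]
gripper_width: 0.085
```

>>> {"fn": "apply_moves", "kwargs": {
  "moves": [
    [[0,0,0,-0.02,0.04,0,1],[0,0,0,-0.05,0.08,0,1],[0,0,0,-0.08,0.12,0,1],[0,0,0,-0.11,0.16,0,1],[0,0,0,-0.14,0.2,0,1],[0,0,0,-0.18,0.23,0,1],[0,0,0,-0.22,0.24,0,1],[0,0,0,-0.24,0.25,0,1],[0,0,0,-0.24,0.25,0,1],[0,0,0,-0.24,0.25,0,1]]
  ]
}}

```text
time: 37.52
position: [0.2367, 0.5043, 0.2358]
eef_rot: [-0.068, 0.998, 0.002, 0.007]
wrist_force: [0.9, -0.7, -0.7]
gripper_width: 0.0852
```

```bash
python3 - <<'E'
from h import *
obs()
im=camera("top"); crop(im,100,125,440,335,2.35,"pics/f.png")
E
```

```text
{'time': 37.525, 'q': [1.4307, 0.2394, -0.1149, 0.0137, -1.2102, -2.8701], 'position': [0.2367, 0.5043, 0.2358], 'eef_rot': [-0.068, 0.9977, 0.0018, 0.0069], 'wrist_force': [0.8838, -0.6603, -0.6828], 'ft_torque': [-0.0551, 0.0365, 0.0624], 'gripper_width': 0.0852}
```

View pics/f.png

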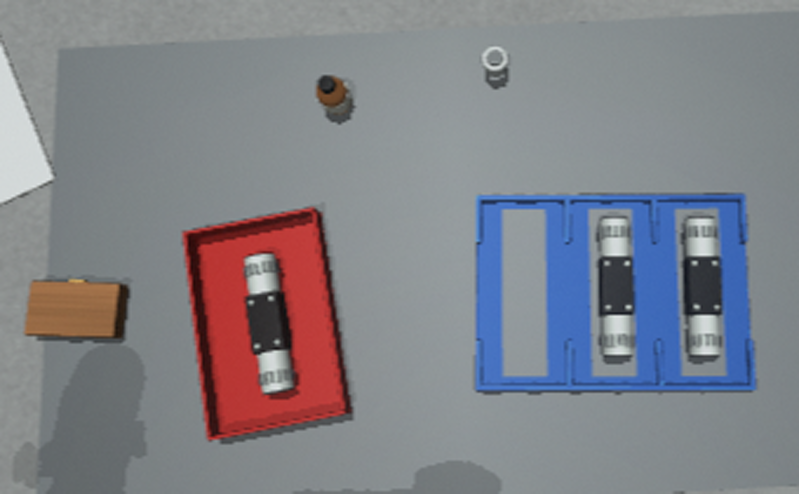

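The final view shows barrel A centred in the bin (block at crop (267,322)), with B and C flat and aligned in their bays at crop (617,287) and (702,286). The bystanders in view are where they were. Handing in.

```bash
python3 -c "
from bench import ticket
print(ticket.hand_in())"
```

```text
the job is handed in; nothing more can be done
None
```

I found the loose barrel, the one in the +y bay (bay_3), and laid it flat in the red reject bin. The other two are back in their tray bays. I handed the job in at about 37.5 s.

I lifted all three barrels and tipped each about 0.44 rad both ways. These are the moments about y, held level after each tip:

| Barrel | After first tip (N·m) | After second tip (N·m) | Difference (N·m) |
|---|---|---|---|
| -y bay (bay_1) | +0.024 | −0.007 | 0.03, sound |
| Middle bay (bay_2) | +0.020 | +0.018 | under 0.01, sound |
| +y bay (bay_3) | +0.104 | −0.134 | 0.24, loose |

**Last checks:** The final top picture shows the loose barrel centred in the bin and both sound barrels lined up in their bays. The objective, dropper bottle and slide box are unmoved. The screwdriver was outside that picture, and the arm never came near it. The gripper was open and clear of everything.

**What disagreed:**
- **Height reading:** The tool's reported height was about 30 mm too low compared with the cameras and contact. Because of this, my first grasp closed on top of the -y bay's barrel with about 5 N. The barrel did not move, and I corrected for the offset from then on.
- **Second tips:** On the second tip, the arm ended 2.5 mm off its target height with the middle barrel and 15 mm off with the loose one. I did not find out why. I set both down slowly, checking the force, with no drop.
- **Pressing in the bin:** The loose barrel was pressed onto the bin floor with about 20 N for a moment before I released it.

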